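# Mark the bench block whose spring has gone soft

## Task

Three sprung bench blocks stand in a row on the jeweller's bench, and one has a tired spring. Working along the row from the robot's left to its right, press each round metal pad well down with the fingertips (about 8 mm) and let it up again, to find the softest; then push that block's own square brass tag fully down, and come away clear. Leave the other two tags up, do not pull a tag upwards, and leave the other things on the bench where they lie.

Things in the scene. Friction and masses are not known exactly. Their poses are not given: they have to be found in the camera images.
- block_a: sprung bench block A: steel base plate 120 x 56 x 10 mm fixed to the bench, turned up to 0.4 rad; origin under its centre, x from tag to pad. A spring carries one rigid piece: the round pad and, towards the robot, an arm with the tag. The three look alike: one at the robot's left (y above 0.15), one in the middle (y near 0), one at its right (y below -0.15); the letter does not tell which
- pad_a_top (a point): centre of the flat top of block A's pad: round, aluminium, 50 mm across, 20 mm thick, its top 74 mm above the bench when up. The point rides with the pad
- tag_a_top (a point): centre of the top of block A's own tag: flat square brass head 24 x 24 x 6 mm on a stem through the arm, 70 mm from the pad's centre towards the robot; top 79 to 82 mm above the bench at the start, 70 mm when fully down with the pad up. Pushing it also presses the pad down, by up to 12 mm more, until let go. The point rides with the tag
- pad_a (a joint): how far block A's pad (with its arm) is pressed down, m: 0 = up, 0.012 = at its stop; it springs back when let go. At 8 mm the softest of the three pads needs about 3.5 N, each of the others more than 9 N; held at the stop, about 4.5 N against 13 to 19 N
- tag_a (a joint): how far block A's tag is pushed down into its arm, m: 0 to 0.003 at the start (up), 0.012 = fully down; it slides against about 2.5 N of friction and stays where it is left; pulled, it would come up to -0.006
- block_b: sprung bench block B: steel base plate 120 x 56 x 10 mm fixed to the bench, turned up to 0.4 rad; origin under its centre, x from tag to pad. A spring carries one rigid piece: the round pad and, towards the robot, an arm with the tag. The three look alike: one at the robot's left (y above 0.15), one in the middle (y near 0), one at its right (y below -0.15); the letter does not tell which
- pad_b_top (a point): centre of the flat top of block B's pad: round, aluminium, 50 mm across, 20 mm thick, its top 74 mm above the bench when up. The point rides with the pad
- tag_b_top (a point): centre of the top of block B's own tag: flat square brass head 24 x 24 x 6 mm on a stem through the arm, 70 mm from the pad's centre towards the robot; top 79 to 82 mm above the bench at the start, 70 mm when fully down with the pad up. Pushing it also presses the pad down, by up to 12 mm more, until let go. The point rides with the tag
- pad_b (a joint): how far block B's pad (with its arm) is pressed down, m: 0 = up, 0.012 = at its stop; it springs back when let go. At 8 mm the softest of the three pads needs about 3.5 N, each of the others more than 9 N; held at the stop, about 4.5 N against 13 to 19 N
- tag_b (a joint): how far block B's tag is pushed down into its arm, m: 0 to 0.003 at the start (up), 0.012 = fully down; it slides against about 2.5 N of friction and stays where it is left; pulled, it would come up to -0.006
- block_c: sprung bench block C: steel base plate 120 x 56 x 10 mm fixed to the bench, turned up to 0.4 rad; origin under its centre, x from tag to pad. A spring carries one rigid piece: the round pad and, towards the robot, an arm with the tag. The three look alike: one at the robot's left (y above 0.15), one in the middle (y near 0), one at its right (y below -0.15); the letter does not tell which
- pad_c_top (a point): centre of the flat top of block C's pad: round, aluminium, 50 mm across, 20 mm thick, its top 74 mm above the bench when up. The point rides with the pad
- tag_c_top (a point): centre of the top of block C's own tag: flat square brass head 24 x 24 x 6 mm on a stem through the arm, 70 mm from the pad's centre towards the robot; top 79 to 82 mm above the bench at the start, 70 mm when fully down with the pad up. Pushing it also presses the pad down, by up to 12 mm more, until let go. The point rides with the tag
- pad_c (a joint): how far block C's pad (with its arm) is pressed down, m: 0 = up, 0.012 = at its stop; it springs back when let go. At 8 mm the softest of the three pads needs about 3.5 N, each of the others more than 9 N; held at the stop, about 4.5 N against 13 to 19 N
- tag_c (a joint): how far block C's tag is pushed down into its arm, m: 0 to 0.003 at the start (up), 0.012 = fully down; it slides against about 2.5 N of friction and stays where it is left; pulled, it would come up to -0.006
- silver_ring: silver-grey finger ring lying flat between the left and middle blocks, 25 mm across, 8 mm high; not part of the job; origin at the centre of its underside
- brass_ring: brass ring lying flat between the left and middle blocks, 28 mm across, 6 mm high; not part of the job; origin at the centre of its underside
- bezel_cone: small steel cone standing between the middle and right blocks, 30 mm across its foot, 55 mm high; not part of the job; origin at the centre of its underside
- flux_jar: small white jar with a black cap between the middle and right blocks, 32 mm across, 34 mm high; not part of the job; origin at the centre of its underside
- hammer: bench hammer, 220 mm long, lying beyond the blocks, to the left; not part of the job; origin at the centre of its underside
- file: hand file with a wooden handle, 220 mm long, lying beyond the blocks, to the right; not part of the job; origin at the centre of its underside
- white_pot: white ceramic pot, 84 mm across, 75 mm high, at the right of the row; not part of the job; origin at the centre of its underside
- dish: shallow white dish, 84 mm across, 22 mm high, at the left of the row; not part of the job; origin at the centre of its underside

How it is judged:
By the outcome, as a careful person would: the job done as asked, in the order asked, and still so for the second after the job is handed in, with the robot touching nothing.
It also fails if it takes over 56 s, if anything falls off the work surface, if the arm or the gripper's body presses on something with over 40 N, if the wrist force passes 120 N, or if a joint passes its speed limit or range.

## Robot

A 6-joint arm with a two-finger parallel gripper is mounted at the origin on the work surface. World frame = base frame: x ahead of the robot, y to its left, z up, the work surface at z = 0. Lengths are in m, angles in degrees, forces in N, time in s.
With the tool pointing down it reaches from about 0.3 to 0.75 m from the base axis. Payload 8.5 kg.
Tool frame: the origin (TCP) lies at the very end of the fingers, on their centre line; the grasp point (between the pads) lies 19 mm behind it; z points along the fingers, y is the line along which they close (so a half turn about z gives the same grasp; the last joint's range is limited). The gripper opens to 85 mm and grips with 20 to 120 N. Pads are 22 mm wide; open, the fingers measure 114 mm over their backs; the gripper's body (76 mm by 85 mm) begins 54 mm behind the grasp point. The pads swing forward as they close: fully open they stand 13 mm farther back than shut.
Start: joints at [-86.247, 21.807, 74.336, -0, 83.858, -12.336], TCP at [0.152, -0.528, 0.231] pointing down, gripper open.
Joint ranges: [-178.18, 178.18], [-50.72, 133.34], [12.68, 142.11], [-81.47, 261.47], [9.98, 163.14], [-165.26, 165.26]. Speed limits (degrees/s): [136.94, 136.94, 180, 180, 180, 180].

## Interface

Orientations are given as a 3x3 rotation matrix whose columns are the frame's x, y, z axes.
In Python, from rig import * gives the robot as it stands. The module is installed in compiled form; this text tells all that it offers.
- The arm moves only by the shell command python3 -m pendant 'ROWS' [OPENING] [FORCE]. ROWS is JSON, a list of rows, each a list of 2 entries, a list of its own where there are three numbers: the shift along the tool's x, y, z as a fraction of full scale, then the turn, a rotation vector about the tool's x, y, z as a fraction of full scale. A call has 1 to 8 rows; each row shifts and turns the commanded pose from where the row before left it, along the tool's axes as they then stand; what a row does not reach is not made up. Full scale, the value 1, is 40 mm for a shift and 5 degrees for a turn. A row lasts 1/8 s, in which the tool goes at most 62.5 mm and 10.7 degrees, less where a joint would pass 70% of its speed; a pose out of reach is approached as far as the arm can. A call with a number of a shift or a turn outside -1 to 1 is refused whole. A call with a gripper value outside its range is refused whole. OPENING is the opening, from 0 (shut) to 1 (fully open), set as the call begins (- or left out, the last holds). The fingers move at their own pace and stop on an object; FORCE is the grip in N (left out, the last holds). Time passes only in rows, so rows that do not move let the fingers close. It gives the time, the measured TCP pose, the force, the opening and the grip force at its end, in the units of the state.
- observe(): the state, without advancing time (a new reading comes with each control period).
- get_image(name): name is "side" or "top" or "wrist"; returns a dict with "img" (400x640x3 uint8, blue, green, red), "range_z" (400x640 float32, m along the optical axis (not along the pixel's ray), 0 where there is no reading), "camera_matrix" (3x3 intrinsics, pixels), "dist_coeffs" ([k1, k2, p1, p2, k3] as OpenCV has them; the pictures are not rectified), "eye" and "rotation" of the camera in the world. Camera axes: x right, y down, z forward; pixel columns grow to the right and rows downward; lengths in m; the calibration is good to about 2 mm. A picture is of the moment at which its call begins.
- close_job(): hands the job in; it is judged then, once.
Trained networks look in the newest picture that a camera, given by its name, has taken for a name from the list of things; names that differ only in an ending like _2 or _b are one class to them, and where a whole thing is asked for, a point or a joint stands for the part that bears it (a point fixed in the world has none). Each returns a list of dicts, best first, with "conf" (0 to 1); they miss things now and then, are a little off and sometimes report something else, mostly with a low value. They report only what shows in the picture. A call takes as long as a camera call.
- regions_of(camera, query): "mask" (400x640 bool, what is visible of it).
- landmark_of(camera, query): "point" ([x, y, z] in m, in world coordinates, good to about 4 mm: a listed point, or the origin of a listed thing).
The state is a dict: "time_s": time; "q": joint angles; "qvel": joint speeds; "joint_efforts": joint torques, N m; "position": TCP position; "tool_rot": TCP orientation; "ft_force": force on the tool from outside, world axes, zero at the start; "wrist_torque": the same for the moment, N m; "grip_width": finger opening in m; "gripper_force": force on a finger pad.
Only numpy, scipy, OpenCV 4.12 (cv2) and the standard library are available. Lean on these libraries where they do the work, as an engineer would, in place of code of your own. Each camera call takes 0.05 s, during which the arm holds its last target. There are 200 camera calls.

## Working session

There is one attempt and no reset: what is moved stays moved. The work goes in short steps, Python scripts to look and compute and a shell command to move; the robot and the scene stay as the last step left them, time stands still between calls to the robot, and variables do not carry over. Pictures are saved under pics/ and viewed, at most 10 in all, crops included, and the job is handed in when it is done.

```bash
mkdir -p pics; python3 - <<'E'
from rig import *
import cv2,numpy as np
o=observe();print({k:np.round(v,3).tolist() for k,v in o.items()})
for c in("top","side"):
    g=get_image(c);cv2.imwrite(f"pics/{c}0.png",g["img"]);print(c,np.round(g["eye"],3))
    for q in("pad_a_top","tag_a_top","block_a","bezel_cone","white_pot"):
        for d in landmark_of(c,q)[:5]:print(q,round(d["conf"],2),np.round(d["point"],4))
E
```

```text
{'time_s': 0.0, 'q': [-86.246, 21.84, 74.383, 0.002, 83.856, -12.335], 'qvel': [0.051, -0.088, -0.131, 0.04, -0.024, -0.029], 'joint_efforts': [-0.001, -44.846, -23.127, -0.0, 0.005, 0.0], 'position': [0.152, -0.528, 0.231], 'tool_rot': [[0.961, 0.277, -0.0], [0.277, -0.961, 0.001], [0.0, -0.001, -1.0]], 'ft_force': [0.274, 0.191, 0.029], 'wrist_torque': [-0.017, -0.042, -0.007], 'gripper_force': 0.0, 'grip_width': 0.086}
top [ 0.351 -0.003  1.374]
pad_a_top 0.65 [ 0.6115 -0.2013  0.07  ]
tag_a_top 0.66 [ 0.5846 -0.1978  0.0022]
tag_a_top 0.51 [ 0.5459 -0.185   0.0828]
block_a 0.81 [ 0.5819 -0.2001 -0.0022]
block_a 0.8 [ 0.5934  0.1905 -0.0018]
block_a 0.76 [ 0.5505 -0.0139 -0.0006]
bezel_cone 0.51 [ 0.4747 -0.1119 -0.0034]
bezel_cone 0.47 [ 0.5457 -0.1864  0.0817]
bezel_cone 0.21 [0.6238 0.1996 0.0759]
white_pot 0.86 [ 5.510e-01 -4.171e-01  3.000e-04]
side [0.094 0.81  0.785]
pad_a_top 0.94 [ 0.6127 -0.2061  0.0739]
tag_a_top 0.37 [ 0.5471 -0.1851  0.0768]
block_a 0.88 [ 0.5829 -0.195   0.0054]
block_a 0.87 [0.5951 0.1913 0.001 ]
block_a 0.7 [ 0.5496 -0.0119 -0.0008]
block_a 0.24 [ 0.5513 -0.4142  0.0033]
bezel_cone 0.67 [ 0.4746 -0.1097  0.0015]
white_pot 0.79 [ 0.553  -0.4165  0.0022]
```

View pics/top0.png

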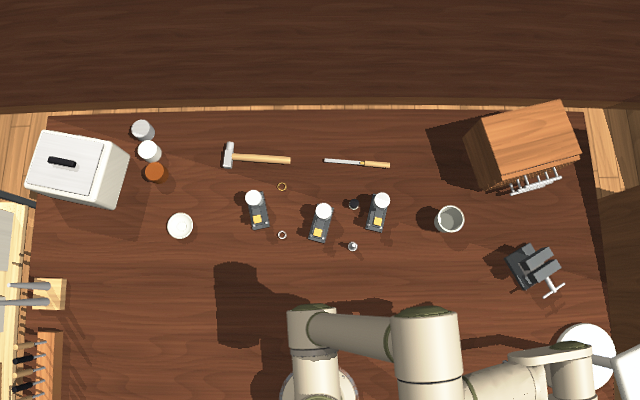

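View pics/side0.png

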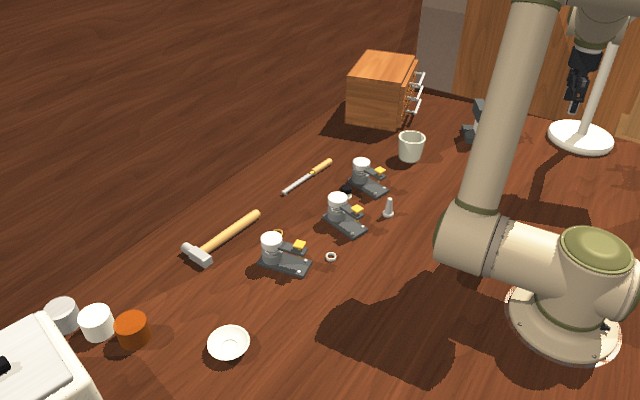

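```bash
cat > h.py <<'E'
from rig import *
import cv2,numpy as np
def cloud(g):
    u,v=np.meshgrid(np.arange(640.),np.arange(400.))
    p=cv2.undistortPoints(np.stack([u.ravel(),v.ravel()],1)[:,None],g["camera_matrix"],g["dist_coeffs"])[:,0]
    z=g["range_z"].ravel()
    return (np.c_[p*z[:,None],z]@np.array(g["rotation"]).T+g["eye"]).reshape(400,640,3)
def go(*targets):
    "shift to targets in tool axes, in units of 40 mm"
    o=observe();R=np.array(o["tool_rot"]);p=o["position"]
    for t in targets:print(np.round(R.T@(np.array(t)-p)/.04,3))
E
python3 - <<'E'
from h import *
for c in("top","side"):
    g=get_image(c);P=cloud(g);s=cv2.cvtColor(g["img"],cv2.COLOR_BGR2HSV)
    for y0,x0 in((.19,.595),(-.013,.55),(-.2,.583)):
        near=(np.hypot(P[...,0]-x0,P[...,1]-y0)<.085)&(P[...,2]>.066)&(P[...,2]<.09)
        for n,m in(("pad",near&(s[...,1]<60)),("tag",near&(s[...,1]>110)&(s[...,2]>120))):
            q=P[m];r=(q.max(0)+q.min(0))/2 if len(q) else 0
            print(c,n,len(q),np.round(np.median(q,0),4),np.round(r,4),np.round(np.ptp(q,axis=0),3))
print([np.round(d["point"],3) for d in landmark_of("side","pad_a_top")],[np.round(d["point"],3) for d in landmark_of("side","tag_a_top")])
E
```

```text
top pad 208 [0.6225 0.1996 0.0747] [0.611  0.1993 0.0742] [0.075 0.045 0.016]
top tag 58 [0.5556 0.1861 0.0808] [0.5556 0.186  0.0829] [0.025 0.023 0.013]
top pad 217 [ 0.5796 -0.0151  0.0747] [ 0.5528 -0.0131  0.0733] [0.105 0.053 0.015]
top tag 59 [0.5136 0.0012 0.0799] [0.514  0.0012 0.0813] [0.025 0.024 0.013]
top pad 215 [ 0.6117 -0.1995  0.0742] [ 0.5853 -0.1997  0.0751] [0.106 0.048 0.018]
top tag 58 [ 0.5457 -0.1835  0.0803] [ 0.5458 -0.1847  0.0802] [0.026 0.023 0.011]
side pad 290 [0.6202 0.2022 0.0734] [0.6213 0.1992 0.0721] [0.048 0.051 0.012]
side tag 91 [0.5529 0.186  0.0797] [0.5529 0.1838 0.078 ] [0.028 0.03  0.008]
side pad 215 [ 0.5767 -0.0153  0.0732] [ 0.579  -0.0186  0.0718] [0.048 0.051 0.012]
side tag 72 [0.5103 0.0007 0.0787] [5.114e-01 5.000e-04 7.750e-02] [0.026 0.027 0.008]
side pad 159 [ 0.6092 -0.1969  0.0733] [ 0.6106 -0.2023  0.0715] [0.049 0.05  0.011]
side tag 54 [ 0.542  -0.1829  0.0796] [ 0.5428 -0.1856  0.0757] [0.025 0.031 0.017]
[array([ 0.615, -0.206,  0.073])] [array([ 0.548, -0.188,  0.074])]
```

```bash
python3 -m pendant '[[[0,0,0],[0,0,0]]]' 0
```

```text
time_s: 0.92
position: [0.1524, -0.5285, 0.2313]
tool_rot: [[0.961, 0.277, -0.0], [0.277, -0.961, 0.0], [-0.0, -0.0, -1.0]]
ft_force: [0.0, 0.5, -0.2]
grip_width: 0.0696
gripper_force: 0.0
```

```bash
python3 -m pendant '[[[0.5,-0.43,0],[0,0,0]],[[1,-0.87,0],[0,0,0]],[[1,-0.87,0],[0,0,0]],[[1,-0.87,0],[0,0,0]],[[1,-0.87,0],[0,0,0]],[[1,-0.87,0],[0,0,0]],[[1,-0.87,0],[0,0,0]],[[1,-0.87,0],[0,0,0]]]' && python3 -m pendant '[[[1,-0.87,0],[0,0,0]],[[1,-0.87,0],[0,0,0]],[[1,-0.87,0],[0,0,0]],[[1,-0.87,0],[0,0,0]],[[1,-0.87,0.2],[0,0,0]],[[1,-0.87,0.5],[0,0,0]],[[1,-0.87,0.5],[0,0,0]],[[0.8,-0.7,0.5],[0,0,0]]]' && python3 -m pendant '[[[0,0,0],[0,0,0]],[[0,0,0],[0,0,0]]]'
python3 -c "
from h import *
go([.622,.199,.085],[.622,.199,.066])"
```

```text
time_s: 1.92
position: [0.3691, -0.1932, 0.2316]
tool_rot: [[0.961, 0.277, 0.001], [0.277, -0.961, -0.0], [0.0, 0.001, -1.0]]
ft_force: [0.5, -0.4, -0.8]
grip_width: -0.0
gripper_force: 0.0
time_s: 2.92
position: [0.5937, 0.1546, 0.1625]
tool_rot: [[0.961, 0.278, 0.0], [0.278, -0.961, 0.0], [0.0, 0.0, -1.0]]
ft_force: [-0.4, -1.0, 1.2]
grip_width: -0.0001
gripper_force: 0.0
time_s: 3.18
position: [0.5928, 0.1524, 0.1635]
tool_rot: [[0.961, 0.277, 0.0], [0.277, -0.961, -0.0], [0.0, 0.0, -1.0]]
ft_force: [-0.4, -0.3, 0.1]
grip_width: -0.0001
gripper_force: 0.0
[ 1.024 -0.917  1.963]
[ 1.024 -0.917  2.438]
```

```bash
python3 -m pendant '[[[0.5,-0.46,0.3],[0,0,0]],[[0.52,-0.46,0.7],[0,0,0]],[[0,0,0.6],[0,0,0]],[[0,0,0.2],[0,0,0]],[[0,0,0.1],[0,0,0]],[[0,0,0.0],[0,0,0]],[[0,0,0],[0,0,0]]]' && python3 -m pendant '[[[0,0,0.1],[0,0,0]],[[0,0,0.1],[0,0,0]],[[0,0,0.1],[0,0,0]],[[0,0,0.05],[0,0,0]],[[0,0,0],[0,0,0]],[[0,0,0],[0,0,0]]]'
python3 - <<'E'
from h import *
g=get_image("side");P=cloud(g);print(observe()["position"])
cv2.imwrite("pics/s1.png",cv2.resize(g["img"][190:310,200:440],None,fx=3,fy=3))
E
```

```text
time_s: 4.05
position: [0.6222, 0.1992, 0.0883]
tool_rot: [[0.961, 0.277, 0.002], [0.277, -0.961, 0.0], [0.002, 0.0, -1.0]]
ft_force: [-0.7, -0.0, -0.7]
grip_width: -0.0001
gripper_force: 0.0
time_s: 4.8
position: [0.6219, 0.1994, 0.0735]
tool_rot: [[0.961, 0.277, 0.0], [0.277, -0.961, 0.0], [0.0, -0.0, -1.0]]
ft_force: [-1.3, -0.1, 1.6]
grip_width: 0.0001
gripper_force: 0.8
[0.62185668 0.1993922  0.07349058]
```

View pics/s1.png

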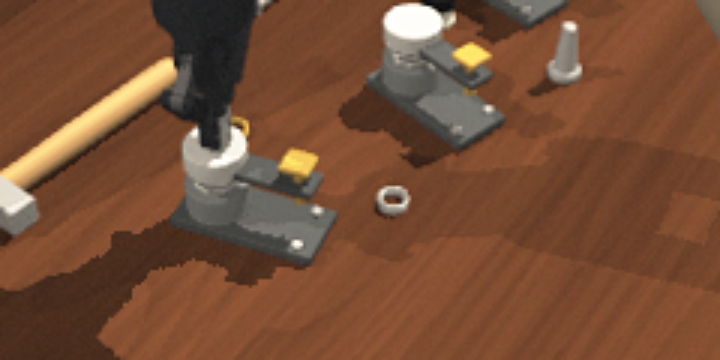

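The shut fingertips stand centred on the left block's pad (crop about (215,140)) and just touch it. Now I press.

```bash
python3 -m pendant '[[[0,0,0.05],[0,0,0]],[[0,0,0.05],[0,0,0]],[[0,0,0.05],[0,0,0]],[[0,0,0.04],[0,0,0]],[[0,0,0],[0,0,0]],[[0,0,0],[0,0,0]],[[0,0,0],[0,0,0]]]'; python3 -m pendant '[[[0,0,0],[0,0,0]]]'|grep -E "pos|ft"
```

```text
time_s: 5.72
position: [0.622, 0.1994, 0.0659]
tool_rot: [[0.961, 0.277, 0.0], [0.277, -0.961, 0.0], [0.0, 0.0, -1.0]]
ft_force: [-0.6, 0.8, 4.4]
grip_width: -0.0
gripper_force: 1.8
position: [0.622, 0.1994, 0.0658]
ft_force: [-0.8, 0.7, 3.9]
```

```bash
python3 -m pendant '[[[0,0,0.03],[0,0,0]],[[0,0,0],[0,0,0]],[[0,0,0],[0,0,0]]]'|grep -E "pos|ft";  python3 -m pendant '[[[0,0,-0.1],[0,0,0]],[[0,0,-0.2],[0,0,0]],[[0,0,-0.5],[0,0,0]],[[0,0,-0.5],[0,0,0]],[[-0.25,0.484,0],[0,0,0]],[[-0.5,0.97,0],[0,0,0]],[[-0.5,0.97,0],[0,0,0]],[[-0.5,0.97,0],[0,0,0]]]'>/dev/null;  python3 -m pendant '[[[-0.5,0.97,0],[0,0,0]],[[-0.265,0.48,0.2],[0,0,0]],[[0,0,0.4],[0,0,0]],[[0,0,0.2],[0,0,0]],[[0,0,0],[0,0,0]],[[0,0,0],[0,0,0]],[[0,0,0],[0,0,0]]]'
python3 -c "
from h import *
go([.579,-.016,.074],[.579,-.016,.065])"
```

```text
position: [0.622, 0.1994, 0.0646]
ft_force: [-0.1, 1.0, 3.3]
time_s: 8.1
position: [0.5791, -0.0145, 0.085]
tool_rot: [[0.961, 0.277, 0.001], [0.277, -0.961, -0.0], [0.001, 0.0, -1.0]]
ft_force: [-0.4, 0.2, 0.0]
grip_width: -0.0002
gripper_force: 0.0
[-0.013  0.034  0.274]
[-0.013  0.034  0.499]
```

```bash
python3 -m pendant '[[[0,0.03,0.1],[0,0,0]],[[0,0,0.1],[0,0,0]],[[0,0,0.08],[0,0,0]],[[0,0,0.06],[0,0,0]],[[0,0,0.06],[0,0,0]],[[0,0,0.06],[0,0,0]],[[0,0,0.05],[0,0,0]],[[0,0,0],[0,0,0]]]'>/dev/null;  python3 -m pendant '[[[0,0,0],[0,0,0]],[[0,0,0],[0,0,0]],[[0,0,0],[0,0,0]]]'
```

```text
time_s: 9.48
position: [0.5792, -0.0158, 0.0651]
tool_rot: [[0.961, 0.277, 0.001], [0.277, -0.961, -0.0], [0.0, 0.0, -1.0]]
ft_force: [-5.0, 0.6, 11.1]
grip_width: 0.0001
gripper_force: 5.2
```

```bash
python3 -m pendant '[[[0,0,-0.1],[0,0,0]],[[0,0,-0.2],[0,0,0]],[[0,0,-0.5],[0,0,0]],[[0,0,-0.5],[0,0,0]],[[-0.05,0.484,0],[0,0,0]],[[-0.1,0.95,0],[0,0,0]],[[-0.1,0.95,0],[0,0,0]],[[-0.1,0.95,0],[0,0,0]]]'>/dev/null;  python3 -m pendant '[[[-0.1,0.95,0],[0,0,0]],[[-0.06,0.4,0.2],[0,0,0]],[[0,0,0.4],[0,0,0]],[[0,0,0.2],[0,0,0]],[[0,0,0],[0,0,0]],[[0,0,0],[0,0,0]],[[0,0,0],[0,0,0]]]'
python3 -c "
from h import *
go([.611,-.201,.074],[.611,-.201,.065])"
```

```text
time_s: 11.35
position: [0.6118, -0.2012, 0.0847]
tool_rot: [[0.961, 0.278, 0.001], [0.278, -0.961, -0.0], [0.001, 0.001, -1.0]]
ft_force: [-0.1, -0.3, -0.1]
grip_width: 0.0001
gripper_force: 0.0
[-0.019 -0.011  0.267]
[-0.019 -0.012  0.492]
```

```bash
python3 -m pendant '[[[0,0,0.1],[0,0,0]],[[0,0,0.1],[0,0,0]],[[0,0,0.08],[0,0,0]],[[0,0,0.06],[0,0,0]],[[0,0,0.06],[0,0,0]],[[0,0,0.06],[0,0,0]],[[0,0,0.04],[0,0,0]],[[0,0,0],[0,0,0]]]'>/dev/null;  python3 -m pendant '[[[0,0,0],[0,0,0]],[[0,0,0],[0,0,0]],[[0,0,0],[0,0,0]]]'
```

```text
time_s: 12.72
position: [0.6116, -0.2015, 0.0658]
tool_rot: [[0.961, 0.277, 0.001], [0.277, -0.961, -0.001], [0.001, 0.001, -1.0]]
ft_force: [-5.8, 2.3, 13.8]
grip_width: 0.0
gripper_force: 6.6
```

```bash
python3 -m pendant '[[[0,0,0.03],[0,0,0]],[[0,0,0],[0,0,0]],[[0,0,0],[0,0,0]],[[0,0,-0.1],[0,0,0]],[[0,0,-0.2],[0,0,0]],[[0,0,-0.5],[0,0,0]],[[0,0,-0.6],[0,0,0]]]'>/dev/null;  python3 -m pendant '[[[0.06,-0.45,0],[0,0,0]],[[0.13,-0.97,0],[0,0,0]],[[0.13,-0.97,0],[0,0,0]],[[0.13,-0.97,0],[0,0,0]],[[0.13,-0.97,0],[0,0,0]],[[0.13,-0.97,0],[0,0,0]],[[0.13,-0.97,0],[0,0,0]],[[0.13,-0.97,0],[0,0,0]]]' >/dev/null;  python3 -m pendant '[[[0.13,-0.97,0],[0,0,0]],[[0.13,-0.97,0],[0,0,0]],[[0.08,-0.5,0],[0,0,0]],[[0,0,0.4],[0,0,0]],[[0,0,0],[0,0,0]],[[0,0,0],[0,0,0]]]'
python3 - <<'E'
from h import *
g=get_image("side");P=cloud(g);s=cv2.cvtColor(g["img"],cv2.COLOR_BGR2HSV)
for y0,x0 in((.186,.555),(0,.513),(-.184,.545)):
    q=P[(np.hypot(P[...,0]-x0,P[...,1]-y0)<.03)&(P[...,2]>.06)&(P[...,2]<.09)&(s[...,1]>110)&(s[...,2]>100)];print(len(q),np.median(q,0).round(4))
cv2.imwrite("pics/s2.png",cv2.resize(g["img"][190:310,200:440],None,fx=3,fy=3))
go([.5545,.186,.083],[.5545,.186,.057])
E
```

```text
time_s: 15.35
position: [0.5549, 0.1839, 0.1026]
tool_rot: [[0.961, 0.276, -0.001], [0.276, -0.961, -0.0], [-0.001, 0.0, -1.0]]
ft_force: [0.2, 0.3, -0.2]
grip_width: -0.0001
gripper_force: 0.0
100 [0.5536 0.186  0.0793]
78 [0.5115 0.0014 0.0782]
64 [ 0.5437 -0.1837  0.0793]
[ 0.001 -0.049  0.498]
[ 1.000e-03 -4.900e-02  1.148e+00]
```

View pics/s2.png

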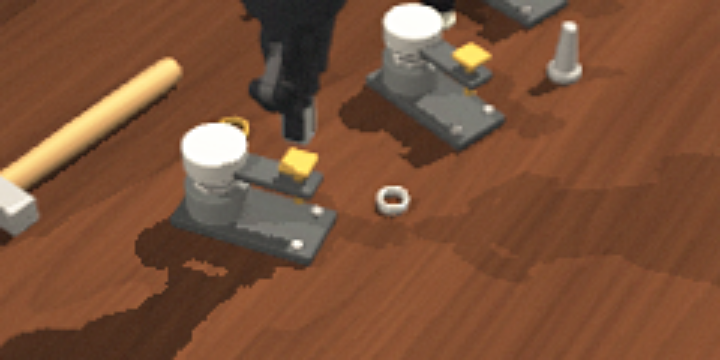

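The fingertips hang just above the left block's tag (crop (300,160)). All three tags are still up. Next I push this tag down to the stop, at z of about 0.057.

```bash
python3 -m pendant '[[[0,-0.05,0.2],[0,0,0]],[[0,0,0.2],[0,0,0]],[[0,0,0.15],[0,0,0]],[[0,0,0.1],[0,0,0]],[[0,0,0.1],[0,0,0]],[[0,0,0.1],[0,0,0]],[[0,0,0.1],[0,0,0]],[[0,0,0.1],[0,0,0]]]';  python3 -m pendant '[[[0,0,0.08],[0,0,0]],[[0,0,0],[0,0,0]],[[0,0,0],[0,0,0]],[[0,0,0],[0,0,0]]]'
```

```text
time_s: 16.4
position: [0.554, 0.187, 0.0608]
tool_rot: [[0.961, 0.277, -0.0], [0.277, -0.961, -0.0], [-0.0, 0.0, -1.0]]
ft_force: [-3.8, -1.1, 4.1]
grip_width: -0.0
gripper_force: 1.9
time_s: 16.9
position: [0.5541, 0.187, 0.0579]
tool_rot: [[0.961, 0.277, 0.0], [0.277, -0.961, -0.0], [0.0, 0.0, -1.0]]
ft_force: [-4.0, -0.9, 6.0]
grip_width: -0.0
gripper_force: 2.8
```

Force is about to show the hard stop; push a little more.

```bash
python3 -m pendant '[[[0,0,0.05],[0,0,0]],[[0,0,0],[0,0,0]],[[0,0,0],[0,0,0]]]'|grep -E "pos|ft";  python3 -m pendant '[[[0,0,0.05],[0,0,0]],[[0,0,0],[0,0,0]],[[0,0,0],[0,0,0]]]'|grep -E "pos|ft"
```

```text
position: [0.5541, 0.187, 0.0575]
ft_force: [-7.2, -2.4, 18.6]
position: [0.5541, 0.187, 0.057]
ft_force: [-13.1, -3.5, 32.2]
```

```bash
python3 -m pendant '[[[0,0,-0.1],[0,0,0]],[[0,0,-0.1],[0,0,0]],[[0,0,-0.2],[0,0,0]],[[0,0,-0.4],[0,0,0]],[[0,0,-0.8],[0,0,0]],[[0,0,-0.8],[0,0,0]],[[-0.5,0,-0.8],[0,0,0]],[[-0.5,0,-0.3],[0,0,0]]]';  python3 -m pendant '[[[-0.5,0,0],[0,0,0]],[[-0.5,0,0],[0,0,0]],[[0,0,0],[0,0,0]],[[0,0,0],[0,0,0]]]'|grep -E "pos|ft"
python3 - <<'E'
from h import *
for c in("side","top"):
    g=get_image(c);P=cloud(g);s=cv2.cvtColor(g["img"],cv2.COLOR_BGR2HSV)
    for y0,x0 in((.186,.555),(0,.513),(-.184,.545)):
        q=P[(np.hypot(P[...,0]-x0,P[...,1]-y0)<.03)&(P[...,2]>.06)&(P[...,2]<.09)&(s[...,1]>110)&(s[...,2]>100)];print(len(q),np.median(q,0).round(4) if len(q) else 0)
    if c=="side":cv2.imwrite("pics/s3.png",cv2.resize(g["img"][140:340,160:440],None,fx=2.5,fy=2.5))
E
```

```text
time_s: 18.65
position: [0.516, 0.1759, 0.1963]
tool_rot: [[0.961, 0.277, 0.004], [0.277, -0.961, 0.001], [0.004, 0.001, -1.0]]
ft_force: [0.1, -1.1, -0.5]
grip_width: -0.0001
gripper_force: 0.0
position: [0.478, 0.1649, 0.1942]
ft_force: [0.2, -0.2, -0.3]
95 [0.5538 0.1869 0.069 ]
79 [0.5109 0.0007 0.0782]
62 [ 0.5434 -0.1848  0.0794]
0 0
59 [0.5138 0.0011 0.0795]
61 [ 0.5455 -0.183   0.0814]
```

View pics/s3.png

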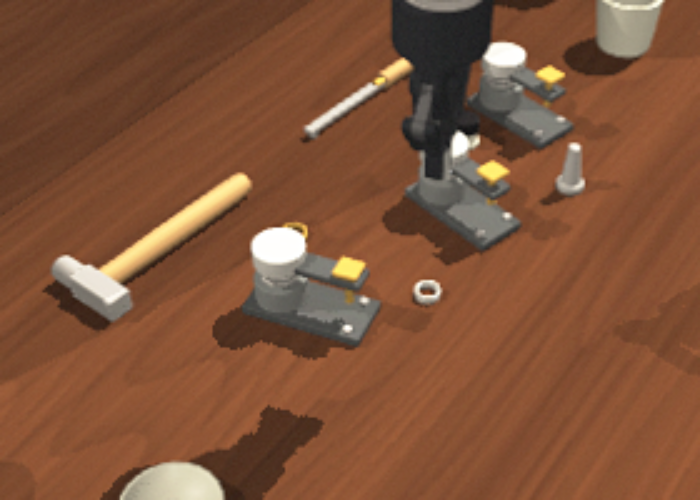

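The left tag (crop (350,268)) is seated on its arm at z of about 0.070 and its pad is back up. The other two tags are still up, and the gripper is clear.

```bash
python3 -c "
from rig import *
print(close_job())"
```

```text
the job is handed in; nothing more can be done
None
```

I pressed the three pads from left to right and found the left block softest (about 4 N at 8 mm, against 11 N middle and 14 N right); I pushed its tag fully down, left the other two up, came away clear and handed the job in, but the hand-in returned no verdict.

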